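# Slide an agar plate under the microscope and clamp it

### The job

Put the agar plate that lies on the microscope's stage under the lens: push it straight back against the long fence while it is still on the open side of the ring light, then slide the jaw shut so that the jaw, not the gripper, carries the plate along the fence, under the ring light, into the corner against the fixed jaw. Close the jaw until its sprung pad holds the plate with about 6 N (pad pressed in by about 1 mm) and leave it so. Be gentle: plates crack, nothing may touch the ring light or lens tube, and the other things on the bench stay where they are.

Things in the scene. Friction and masses are not known exactly. Their poses are not given: they have to be found in the camera images.
- scope: Digital microscope, fixed to the bench. Origin: on the bench under the optical axis; x = away from the operator, towards the column; y = to the left, along the fence; z up (offsets below in mm in this frame). Its dark stage plate has its top at z 50 and spans x -125 to 75, y -85 to 268. The column (radius 15, 375 high) stands at x 135, y 0.
- seat (a point): Point on the stage surface under the optical axis: where the centre of the plate belongs. The aluminium fence along the back of the stage has its face 45 mm behind it (scope x 45), and is 14 mm high; the fixed jaw, 14 mm high, has its face 45 mm to the right (scope y -45, from x -30 to 45).
- optics: Ring light, lens tube and camera over the seat; same axes as scope. Origin: centre of the ring light's underside, 23 mm above the stage. Heights above it: ring light (radius 33) to 18; tube (radius 27) to 190; clamp ring (radius 34), arm (30 wide) and carrier (46 wide) to the column 55 to 125; camera (52 x 46) to 241. A focus knob stands out to the right of the carrier.
- dish: The agar plate: closed round dish, 90 mm in diameter, 15 mm high, loose (about 32 g). Origin: centre of its underside. It starts on the stage, in front and to the left of the ring light, 45 to 65 mm short of the fence.
- jaw (a joint): Moving jaw on the fence, a stiff slide (about 7 N to move) that stays where it is left; metres, 0 = fully shut (moves towards scope -y, to the fixed jaw), grows as it opens, up to 0.155. At about 0.006 the unpressed pad just meets a plate that lies in the corner. Starts at 0.132 to 0.146.
- jaw_knob (a point): Middle of the jaw's black upright knob, 22 mm in diameter, 32 mm high (16 mm above and below this point), 96 mm above the bench; the saddle that carries it has its top 22 mm below this point and reaches 13 mm to the left and 70 mm to the right of the knob. At jaw = 0 the knob is at scope x 62, y 99.
- jaw_pad: White slanted pad of the jaw, 28 mm long, 11 mm high, face turned 25 degrees to press the plate into the corner. Origin: middle of its face, 58 mm above the bench; unpressed it lies 81 mm nearer the operator (scope x) and 64 mm further right (scope y) than the knob's axis. It yields along scope y against two springs, 5 N per mm, 4 mm at most.
- spare_dish: Another agar plate on the bench, 90 mm in diameter, 15 mm high; leave alone. Origin: centre of its underside.
- cup: Sample cup with red lid, 39 mm across, 74 mm high; leave alone. Origin: centre of its underside.
- bottle: Brown bottle with black cap, 52 mm across, 98 mm high; leave alone. Origin: centre of its underside.
- clock: Timer, 62 x 68 x 22 mm; leave alone. Origin: centre of its underside.

How it is judged:
By the outcome, as a careful person would: the job done as asked, in the order asked, and still so for the second after the job is handed in, with the robot touching nothing.
It also fails if it takes over 70 s, if anything falls off the work surface, if the arm or the gripper's body presses on something with over 40 N, if the wrist force passes 120 N, or if a joint passes its speed limit or range.

### The arm

A 6-joint arm with a two-finger parallel gripper is mounted at the origin on a cart in front of the work surface, level with it; the furniture and walls round the work are solid. World frame = base frame: x ahead of the robot, y to its left, z up, the work surface at z = 0. Lengths are in m, angles in rad, forces in N, time in s.
With the tool pointing down it reaches from about 0.2 to 0.875 m from the base axis. Payload 3.4 kg.
Tool frame: the origin (TCP) lies at the very end of the fingers, on their centre line; the grasp point (between the pads) lies 19 mm behind it; z points along the fingers, y is the line along which they close (so a half turn about z gives the same grasp; the last joint's range is limited). The gripper opens to 94 mm and grips with 3 to 60 N. Pads are 16 mm wide; open, the fingers measure 119 mm over their backs; the gripper's body (75 mm by 177 mm) begins 78 mm behind the grasp point.
Start: joints at [-1.442, 0.276, 1.505, -0, 1.361, -0.121], TCP at [0.142, -0.557, 0.205] pointing down, gripper open.
Joint ranges: [-2.89, 2.89], [-0.75, 2.08], [0.22, 2.7], [-1.18, 4.32], [0.11, 2.71], [-2.7, 2.7]. Speed limits (rad/s): [2.57, 2.57, 3.14, 3.14, 3.14, 3.14].

### API

Orientations are given as [roll, pitch, yaw] about the fixed x, y, z axes, in that order (R = Rz(yaw) Ry(pitch) Rx(roll)).
In Python, from rig import manip, snapshot, models gives the robot as it stands. The module is installed in compiled form; this text tells all that it offers. Calls block until the motion is done:
- manip.move_pose(position, orientation): joint-space move of the TCP to a pose.
- manip.move_straight(position, rotation=None, speed=0.15, contact_N=None): straight line of the TCP; rotation=None keeps the orientation; speed is the mean speed in m/s. With contact_N (N) it stops when the force on the tool has changed by that much, and returns True; else False.
- manip.move_j(angles): joint-space move.
- manip.grip(opening, force=None): opening from 0.0 (shut) to 1.0 (fully open); force is the grip in N (None keeps the last); returns when the fingers have stopped.
- manip.hold(seconds).
- manip.inverse_kinematics(position, orientation): joint angles nearest the present ones, or None.
- manip.get_obs(): the state.
- snapshot(name): name is "scene" or "top" or "wrist"; returns a dict with "image" (480x640x3 uint8, blue, green, red), "fx", "fy", "cx", "cy" (pixels), "k1" (the pictures are not rectified: a ray, as slopes to the right and down, at radius r is drawn at 1 + k1 r^2 times it, then the intrinsics apply), "origin" and "attitude" of the camera in the world; the wrist camera has in their place "mount" (4x4, takes a point from camera to tool coordinates, whose origin is the TCP and whose axes are the flange's). Camera axes: x right, y up, looking along -z (the intrinsics and any distortion apply to the point x, -y, -z); pixel columns grow to the right and rows downward; lengths in m; the calibration is good to about 2 mm. A picture is of the moment at which its call begins: read the wrist's pose just before it. There is no depth.
A pose or a line that the arm cannot do raises manip.PlanningError and nothing moves.
- manip.hand_in(): hands the job in; it is judged then, once.
Trained networks look in a picture, given as the dict that the camera call returned (one of the last four; its "shot" number tells which), for a name from the list of things; names that differ only in an ending like _2 or _b are one class to them, and where a whole thing is asked for, a point or a joint stands for the part that bears it (a point fixed in the world has none). Each returns a list of dicts, best first, with "confidence" (0 to 1); they miss things now and then, are a little off and sometimes report something else, mostly with a low value. They report only what shows in the picture. A call takes as long as a camera call.
- models.silhouettes(picture, query): "mask" (480x640 bool, what is visible of it) and "position" ([column, row] in pixels, amid what is visible of it).
The state is a dict: "clock": time; "joint_positions": joint angles; "qd": joint speeds; "joint_torque": joint torques, N m; "position": TCP position; "tcp_rot": TCP orientation; "force": force on the tool from outside, world axes, zero at the start; "wrist_torque": the same for the moment, N m; "width": opening from 0.0 (shut) to 1.0 (fully open); "gripper_force": force on a finger pad.
Only numpy, scipy, OpenCV 4.12 (cv2) and the standard library are available. Lean on these libraries where they do the work, as an engineer would, in place of code of your own. Each camera call takes 0.05 s, during which the arm holds its last target. There are 200 camera calls.

## Working session

There is one attempt and no reset: what is moved stays moved. The work goes in short steps, each a Python script; the robot and the scene stay as the last script left them, time stands still between calls to the robot, and variables do not carry over. Pictures are saved under pics/ and viewed, at most 10 in all, crops included, and the job is handed in when it is done.

```bash
mkdir -p pics
cat > h.py <<'E'
import numpy as np, cv2
from scipy.spatial.transform import Rotation as R
from rig import manip, snapshot, models
def A(o):
    o=np.array(o); return o if o.shape==(3,3) else (R.from_quat(o).as_matrix() if o.size==4 else R.from_euler('xyz',o).as_matrix())
def cam(s,obs=None):
    if 'mount' in s:
        T=np.eye(4);T[:3,:3]=A(obs['tcp_rot']);T[:3,3]=obs['position'];M=T@np.array(s['mount']);return M[:3,3],M[:3,:3]
    return np.array(s['origin']),A(s['attitude'])
def project(s,P,obs=None):
    o,Rm=cam(s,obs);c=(np.atleast_2d(P)-o)@Rm
    u=np.c_[c[:,0]/-c[:,2],-c[:,1]/-c[:,2]];r2=(u**2).sum(1,keepdims=True);u=u*(1+s['k1']*r2)
    return u*[s['fx'],s['fy']]+[s['cx'],s['cy']]
def ray(s,px,obs=None):
    o,Rm=cam(s,obs);d=(np.atleast_2d(px).astype(float)-[s['cx'],s['cy']])/[s['fx'],s['fy']]
    u=d.copy()
    for _ in range(20): u=d/(1+s['k1']*(u**2).sum(1,keepdims=True))
    v=np.c_[u[:,0],-u[:,1],-np.ones(len(u))]@Rm.T
    return o,v
def onz(s,px,z,obs=None):
    o,v=ray(s,px,obs);return o+v*((z-o[2])/v[:,2])[:,None]
E
python3 - <<'E'
from h import *
o=manip.get_obs();print({k:(np.round(v,3).tolist()) for k,v in o.items()})
for n in ['scene','top']:
    s=snapshot(n);cv2.imwrite(f'pics/{n}0.png',s['image']);print(n,{k:v for k,v in s.items() if k!='image'})
    for q in ['dish','jaw_knob','jaw_pad','scope','optics','spare_dish','cup','bottle','clock']:
        print(q,[(round(d['confidence'],2),np.round(d['position']).tolist(),int(d['mask'].sum())) for d in models.silhouettes(s,q)][:3])
E
```

```text
{'clock': 0.0, 'joint_positions': [-1.442, 0.277, 1.506, 0.0, 1.361, -0.121], 'qd': [0.001, 0.0, -0.0, -0.001, 0.0, -0.001], 'joint_torque': [0.001, -40.457, -23.723, 0.07, 0.034, -0.0], 'position': [0.142, -0.557, 0.205], 'tcp_rot': [-3.14, -0.0, 0.25], 'force': [-0.205, 0.605, -0.348], 'wrist_torque': [0.056, 0.022, 0.02], 'gripper_force': 0.0, 'width': 0.996}
scene {'fx': 553.7814756110139, 'fy': 553.7814756110139, 'cx': 315.5061602131539, 'cy': 235.67771776643437, 'k1': 0.01962491504897824, 'origin': array([0.07461328, 0.50732183, 1.01515163]), 'attitude': array([ 0.74308708,  0.01464178, -2.58209425]), 'shot': 1}
dish [(0.65, [347.0, 237.0], 940), (0.65, [242.0, 375.0], 1371)]
jaw_knob [(0.87, [274.0, 257.0], 974)]
jaw_pad []
scope [(0.32, [274.0, 257.0], 981)]
optics [(0.95, [333.0, 159.0], 3344)]
spare_dish [(0.84, [243.0, 375.0], 1429), (0.7, [292.0, 380.0], 551), (0.57, [278.0, 257.0], 998)]
cup [(0.88, [293.0, 382.0], 576)]
bottle [(0.58, [374.0, 159.0], 534)]
clock [(0.79, [201.0, 329.0], 960)]
top {'fx': 540.3378887377607, 'fy': 540.3378887377607, 'cx': 315.63597806506516, 'cy': 241.6891427258014, 'k1': -0.1155696130604264, 'origin': array([ 0.27184191, -0.22054808,  1.44225995]), 'attitude': array([ 0.17677185,  0.00607199, -1.58351394]), 'shot': 2}
dish [(0.93, [334.0, 254.0], 916), (0.35, [346.0, 226.0], 12302)]
jaw_knob [(0.74, [286.0, 217.0], 736), (0.66, [336.0, 253.0], 844)]
jaw_pad [(0.61, [300.0, 239.0], 55)]
scope [(0.79, [346.0, 228.0], 12173)]
optics [(0.58, [370.0, 204.0], 1885)]
spare_dish [(0.63, [187.0, 254.0], 838)]
cup [(0.79, [193.0, 291.0], 253)]
bottle [(0.97, [442.0, 220.0], 429), (0.27, [296.0, 236.0], 76)]
clock [(0.75, [184.0, 253.0], 828), (0.74, [203.0, 208.0], 574)]
```

View pics/scene0.png

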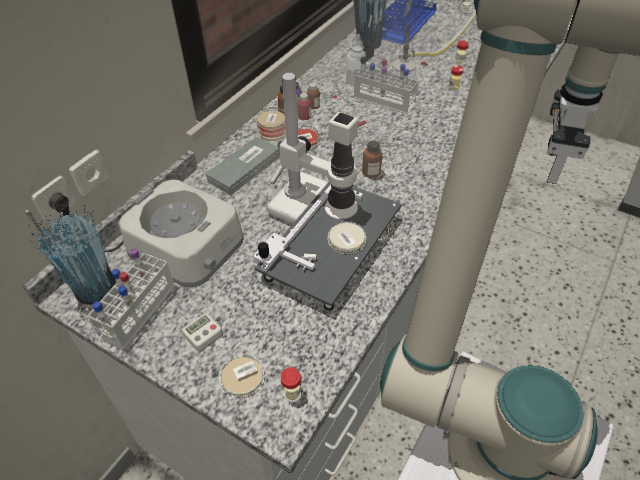

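View pics/top0.png

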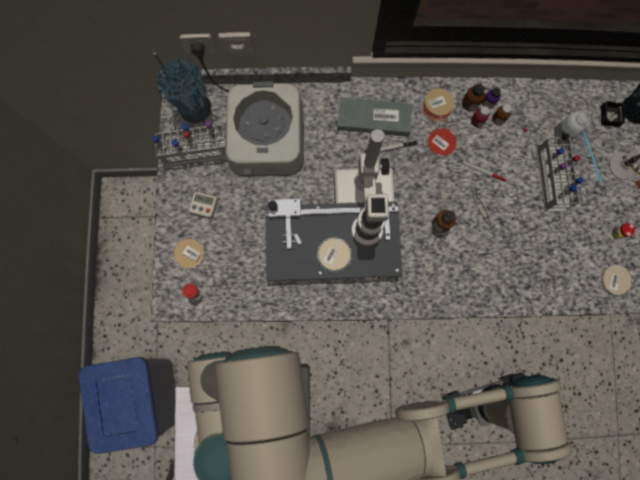

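The scene view shows the dish at about (347,237), the black knob at (264,248), and the ring light and tube at about (342,200). In the top view the dish is at (334,254), the knob at (273,206) and the stage spans columns 266–400. Next I'll get a rough scope frame, then refine it with the wrist camera.

Run:
```python
from h import *
s=snapshot('top')
print('stage corners',np.round(onz(s,[[266,208],[266,283],[400,278],[398,205]],0.05),3).tolist())
print('knob',onz(s,[[273,206]],.112),'dish',onz(s,[[334,254]],.065))
c=snapshot('scene')
print('stage corners',np.round(onz(c,[[262,277],[330,303],[401,203]],0.05),3).tolist())
print('knob',onz(c,[[264,245]],.112),'dish',onz(c,[[347,237]],.065))
w=snapshot('wrist');print({k:v for k,v in w.items() if k!='image'})
d=onz(s,[[334,254]],.065)[0]
for p in ([d[0]-.08,d[1]+.06,.36],[d[0]-.12,d[1]+.06,.34],):
  for t in (0,.3):
    for y in (0,np.pi/2,-np.pi/2,np.pi): 
        Rm=R.from_euler('y',-t)*R.from_euler('xyz',[np.pi,0,y])
        q=manip.inverse_kinematics(p,Rm.as_euler('xyz'));print(p,t,y,None if q is None else np.round(q,2))
```

```text
stage corners [[0.613, -0.085, 0.05], [0.414, -0.085, 0.05], [0.422, -0.433, 0.05], [0.617, -0.435, 0.05]]
knob [[ 0.60295775 -0.10858068  0.112     ]] dish [[ 0.48506155 -0.26225724  0.065     ]]
stage corners [[0.593, -0.07, 0.05], [0.428, -0.088, 0.05], [0.434, -0.441, 0.05]]
knob [[ 0.60779313 -0.10710307  0.112     ]] dish [[ 0.48506187 -0.25968738  0.065     ]]
{'fx': 414.22113175447623, 'fy': 414.22113175447623, 'cx': 321.0147933385697, 'cy': 244.30221961429092, 'k1': -0.03179985259345882, 'mount': array([[-3.09497826e-04,  9.63557590e-01,  2.67500793e-01,
         7.91257168e-02],
       [ 9.99999950e-01,  3.14948742e-04,  2.25291306e-05,
         1.04241281e-03],
       [-6.25409233e-05,  2.67500786e-01, -9.63557640e-01,
        -1.79528385e-01],
       [ 0.00000000e+00,  0.00000000e+00,  0.00000000e+00,
         1.00000000e+00]]), 'shot': 5}
[np.float64(0.4050615510740663), np.float64(-0.20225724244235888), 0.36] 0 0 [-0.62  0.04  1.43 -0.    1.68  0.95]
[np.float64(0.4050615510740663), np.float64(-0.20225724244235888), 0.36] 0 1.5707963267948966 [-0.62  0.04  1.43  0.    1
[... 1123 characters left out ...]
963267948966 [-0.67 -0.02  1.53 -0.    1.63  2.47]
[np.float64(0.3650615510740663), np.float64(-0.20225724244235888), 0.34] 0 3.141592653589793 [-0.67 -0.02  1.53  0.    1.63 -2.24]
[np.float64(0.3650615510740663), np.float64(-0.20225724244235888), 0.34] 0.3 0 [-0.9  -0.17  1.71  0.24  1.42  0.66]
[np.float64(0.3650615510740663), np.float64(-0.20225724244235888), 0.34] 0.3 1.5707963267948966 [-0.9  -0.17  1.71  0.24  1.42 -0.91]
[np.float64(0.3650615510740663), np.float64(-0.20225724244235888), 0.34] 0.3 -1.5707963267948966 [-0.9  -0.17  1.71  0.24  1.42  2.23]
[np.float64(0.3650615510740663), np.float64(-0.20225724244235888), 0.34] 0.3 3.141592653589793 [-0.9  -0.17  1.71  0.24  1.42 -2.48]
```

Run:
```python
from h import *
import pickle
manip.move_straight([.15,-.45,.34],speed=.25)
out=[]
for i,p in enumerate(([.36,-.15,.33],[.34,-.27,.36])):
    manip.move_pose(p,[np.pi,0,np.pi]);manip.hold(.2)
    o=manip.get_obs();w=snapshot('wrist');out.append((o,w))
    im=w['image'];cv2.imwrite(f'pics/w{i}.png',im)
    for q,z in (('dish',.065),('jaw_knob',.112),('jaw_pad',.058),('optics',.08)):
        for d in models.silhouettes(w,q)[:2]:
            (c,r)=cv2.minEnclosingCircle(np.argwhere(d['mask'])[:,::-1].astype(np.float32))
            print(q,round(d['confidence'],2),np.round(d['position']),np.round(c),round(r,1),onz(w,[d['position']],z,o).round(4))
pickle.dump(out,open('w.pkl','wb'));print(o['clock'],o['force'])
```

```text
dish 0.81 [233. 310.] [229. 308.] 37.7 [[ 0.4862 -0.2542  0.065 ]]
jaw_knob 0.6 [329. 357.] [333. 363.] 44.3 [[ 0.5207 -0.1427  0.112 ]]
jaw_pad 0.81 [311. 340.] [318. 343.] 20.6 [[ 0.5292 -0.1637  0.058 ]]
optics 0.97 [141. 465.] [151. 413.] 67.9 [[ 0.6964 -0.3828  0.08  ]]
dish 0.96 [326. 313.] [325. 314.] 35.3 [[ 0.4847 -0.263   0.065 ]]
dish 0.34 [400. 342.] [409. 339.] 17.1 [[ 0.5252 -0.168   0.065 ]]
jaw_knob 0.74 [419. 369.] [422. 366.] 42.2 [[ 0.5337 -0.1544  0.112 ]]
jaw_knob 0.5 [613. 238.] [614. 245.] 29.8 [[0.375  0.0478 0.112 ]]
jaw_pad 0.49 [402. 344.] [409. 344.] 19.5 [[ 0.5308 -0.1642  0.058 ]]
jaw_pad 0.41 [416. 365.] [423. 364.] 42.1 [[ 0.5619 -0.1433  0.058 ]]
optics 0.81 [244. 439.] [232. 416.] 75.9 [[ 0.6617 -0.3713  0.08  ]]
5.0083 [-0.25536703  0.01954527 -0.80883912]
```

View pics/w0.png

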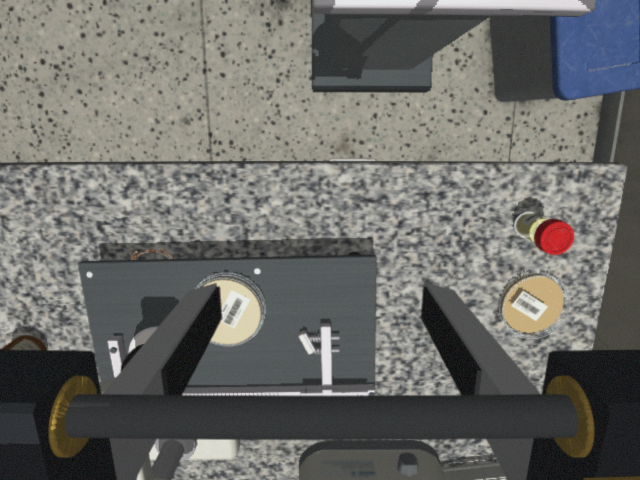

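View pics/w1.png

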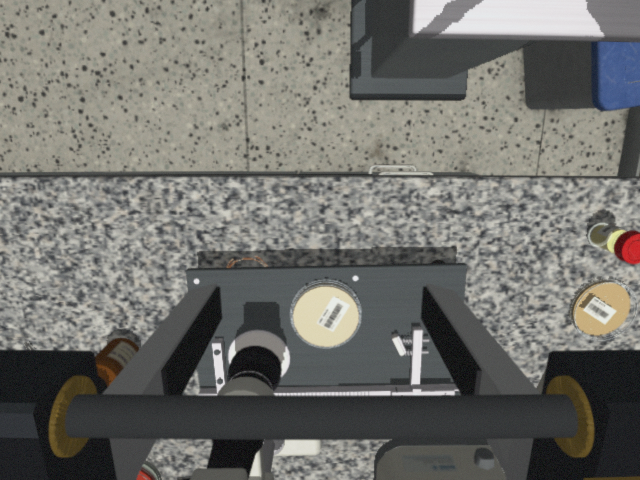

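Run:
```python
from h import *
import pickle
from scipy.optimize import least_squares as LS
(o0,w0),(o1,w1)=pickle.load(open('w.pkl','rb'))
t=snapshot('top');c=snapshot('scene')
F=[-.125,-.085];G=[-.125,.268];H=[.075,.268]
obs=[(w0,o0,F,(80,263)),(w0,o0,G,(376,257)),(w1,o1,F,(188,269)),(w1,o1,G,(466,265)),
 (t,None,G,(266,283)),(t,None,F,(400,278)),(c,None,G,(330,303)),(c,None,F,(401,203))]
def P(p,q): cs,sn=np.cos(p[2]),np.sin(p[2]);return [p[0]+cs*q[0]-sn*q[1],p[1]+sn*q[0]+cs*q[1],p[3]]
f=lambda p,ob:np.concatenate([(project(s,P(p,q),o)[0]-px) for s,o,q,px in ob])
for ob in (obs[:4],obs):
    r=LS(f,[.54,-.35,0,.05],args=(ob,),loss='soft_l1');print('scope',r.x.round(4),r.fun.round(1))
# dish centre from two wrist views (triangulated) : mask circle centre
D=[(w0,o0,(232,310)),(w1,o1,(326,313.5)),(t,None,(334,254)),(c,None,(347,237))]
for sub in (D[:2],D):
    r=LS(lambda p:np.concatenate([project(s,p,o)[0]-x for s,o,x in sub]),[.48,-.26,.06]);print('dish top',r.x.round(4),r.fun.round(1))
K=[(t,None,(273,206)),(c,None,(264,244))]
r=LS(lambda p:np.concatenate([project(s,p,o)[0]-x for s,o,x in K]),[.6,-.1,.1]);print('knob',r.x.round(4),r.fun.round(1))
J=[(w0,o0,(307,344)),(w1,o1,(399,345))]
r=LS(lambda p:np.concatenate([project(s,p,o)[0]-x for s,o,x in J]),[.53,-.17,.06]);print('pad',r.x.round(4),r.fun.round(1))
def crop(im,x,y,w,h,k): return cv2.resize(im[y:y+h,x:x+w],None,fx=k,fy=k,interpolation=cv2.INTER_CUBIC)
cv2.imwrite('pics/crop.png',np.hstack([crop(c['image'],240,225,80,120,5),crop(t['image'],255,195,80,120,5)])[:600])
```

```text
scope [ 0.5583 -0.3516  0.0185  0.0436] [ 0.4 -0.6  0.5 -0.1 -0.9  0.6 -0.2  0.1]
scope [ 0.5574 -0.3516  0.0181  0.0454] [-0.6 -0.9  0.8 -0.3 -1.4  0.3  0.4 -0.1  0.3 -5.1  1.9 -4.4 -0.5  2.
 -0.7  1.9]
dish top [ 0.4997 -0.2624  0.0346] [ 0.  -0.4 -0.   0.4]
dish top [ 0.4886 -0.2603  0.058 ] [-2.9 -0.8  1.9  0.2 -0.8 -0.9 -1.3  1.3]
knob [ 0.6051 -0.1076  0.1155] [-0.5 -1.1  1.   0.3]
pad [ 0.5321 -0.1683  0.061 ] [ 0.  -0.6 -0.   0.6]
```

View pics/crop.png

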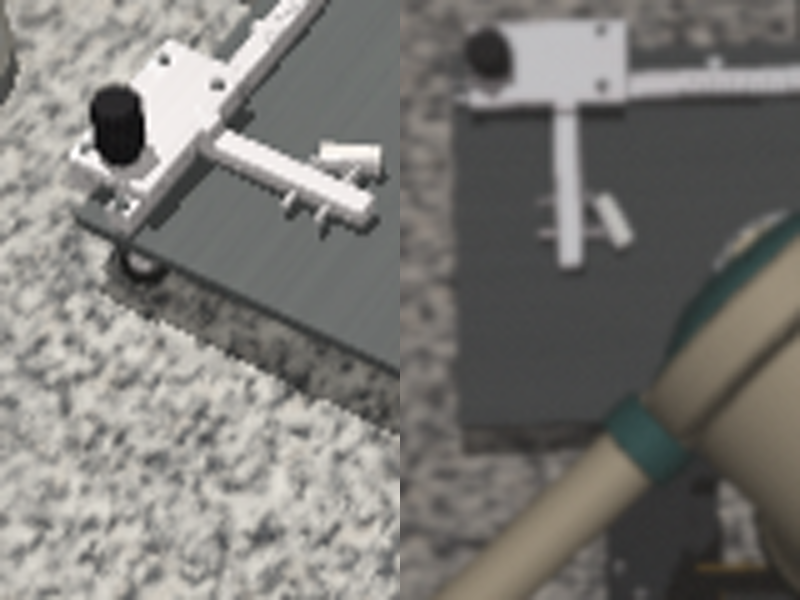

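The crop shows the knob top at scene (263,244), with the pad to the right of the jaw arm. The front edge is ambiguous because the plate's side face shows as well. The knob, and the dish-to-fence range in the task, both suggest scope x is about 0.548. I'll check that with an overlay.

```bash
cat >> h.py <<'E'
def W(p,q):
    q=np.atleast_2d(q).astype(float);cs,sn=np.cos(p[2]),np.sin(p[2])
    return np.c_[p[0]+cs*q[:,0]-sn*q[:,1],p[1]+sn*q[:,0]+cs*q[:,1],q[:,2]]
def overlay(s,o,p,jaw,dish):
    im=cv2.resize(s['image'],None,fx=4,fy=4,interpolation=cv2.INTER_CUBIC)
    def L(q,col,cl=True): cv2.polylines(im,[np.int32((project(s,W(p,q),o)+.5)*4)],cl,col,1)
    L([[-.125,-.085,.05],[-.125,.268,.05],[.075,.268,.05],[.075,-.085,.05]],(0,255,0))
    L([[.045,-.085,.064],[.045,.268,.064]],(0,255,255),False)
    a=np.linspace(0,6.28,40)
    L(np.c_[.062+.011*np.cos(a),.099+jaw+.011*np.sin(a),0*a+.112],(255,0,255))
    L(np.c_[.033*np.cos(a),.033*np.sin(a),0*a+.091],(255,255,0))
    L(np.c_[.062-.081+0*a[:2],.099+jaw-.064+0*a[:2],[.052,.063]],(0,0,255))
    q=np.c_[dish[0]+.045*np.cos(a),dish[1]+.045*np.sin(a),0*a+.065]
    cv2.polylines(im,[np.int32((project(s,q,o)+.5)*4)],True,(255,0,0),1)
    return im
E
python3 - <<'E'
from h import *
o=manip.get_obs();w=snapshot('wrist');c=snapshot('scene')
p=[.5485,-.3516,.0185];d=[.4853,-.2605]
a=overlay(w,o,p,.144,d)[1000:1600,700:1500+400];b=overlay(c,None,p,.144,d)[680:1280,900:1700]
cv2.imwrite('pics/ov.png',np.hstack([cv2.resize(a,(440*1,220)),]))
A2=cv2.resize(a,(800,400));B2=cv2.resize(b,(800,600))
cv2.imwrite('pics/ovA.png',A2);cv2.imwrite('pics/ovB.png',B2)
E
```

```text
(no output)
```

View pics/ovA.png

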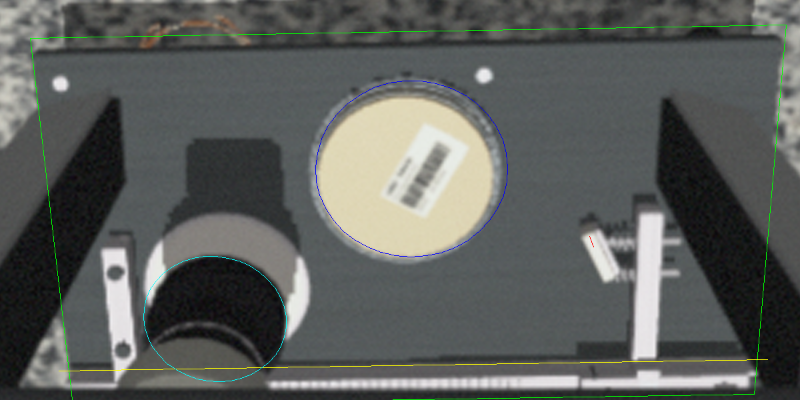

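View pics/ovB.png

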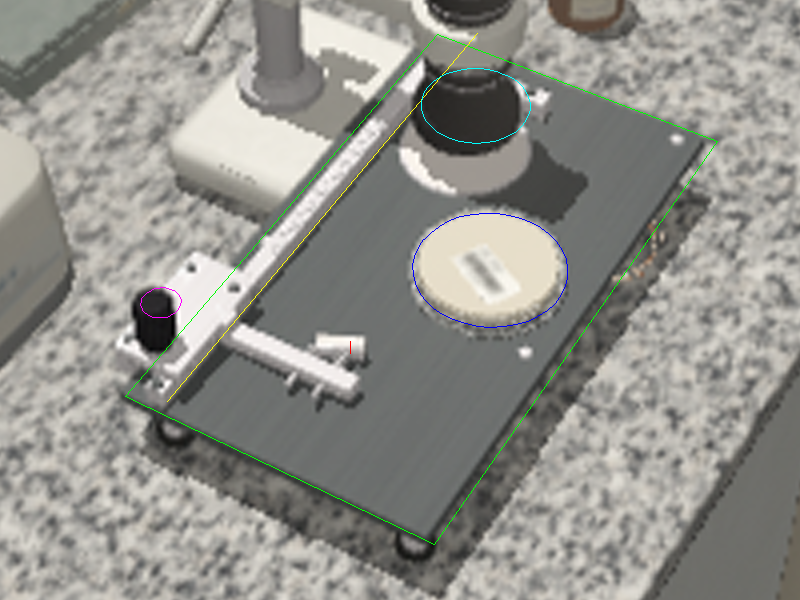

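The wrist overlay puts the stage edge and fence about 10 px from my outline, so scope x is about 0.553. The dish circle fits at (0.485,-0.2605). The ring light and knob agree to within a few mm. Now I'll push with two fingers tilted away from the tube.

```bash
cat >> h.py <<'E'
S=[.553,-.3516,.0185]
E
python3 - <<'E'
from h import *
t=np.radians(25);ori=(R.from_euler('z',S[2])*R.from_euler('y',-t)*R.from_euler('xyz',[np.pi,0,np.pi])).as_euler('xyz')
d=np.array([.4853,-.2605]);cs,sn=np.cos(S[2]),np.sin(S[2]);q=np.array([[cs,sn],[-sn,cs]])@(d-S[:2]);print('dish scope',q)
T=lambda x,z:W(S,[[x,q[1],z]])[0]
manip.grip(.55)
manip.move_pose(T(q[0]-.085,.15),ori)
manip.move_straight(T(q[0]-.085,.0570),speed=.08)
manip.hold(.3);o=manip.get_obs();print(o['position'],o['force'],o['width'],o['clock'])
h=manip.move_straight(T(q[0]-.04,.0570),speed=.05,contact_N=3);o=manip.get_obs();print(h,o['position'],o['force'],o['clock'])
c=snapshot('scene')
print([(x['confidence'],x['position'],onz(c,[x['position']],.065)[0]) for x in models.silhouettes(c,'dish')])
w=snapshot('wrist');cv2.imwrite('pics/p1.png',np.hstack([w['image'],cv2.resize(c['image'][170:320,250:420],None,fx=3.2,fy=3.2)])[::1,:][:, :] if False else np.hstack([cv2.resize(w['image'],(400,300)),cv2.resize(c['image'][170:300,250:420],(400,300))]))
E
```

```text
dish scope [-0.06600316  0.09233679]Traceback (most recent call last):
  File "<stdin>", line 6, in <module>
rig.PlanningError: the arm cannot take that pose within its joint ranges
```

Run:
```python
from h import *
for yaw in (np.pi,0):
  for t in (0,15,20,25):
    ori=(R.from_euler('z',S[2])*R.from_euler('y',-np.radians(t))*R.from_euler('xyz',[np.pi,0,yaw])).as_euler('xyz')
    print(round(yaw),t,[None if (k:=manip.inverse_kinematics(W(S,[[x,.0923,z]])[0],ori)) is None else np.round(k,2).tolist() for x,z in ((-.151,.15),(-.151,.057),(-.11,.057),(-.04,.057))])
```

```text
3 0 [[-0.73, 0.17, 1.79, 0.0, 1.18, -2.31], [-0.73, 0.27, 1.93, 0.0, 0.94, -2.31], [-0.67, 0.32, 1.86, 0.0, 0.97, -2.26], [-0.59, 0.39, 1.73, 0.0, 1.02, -2.18]]
3 15 [[-0.9, 0.06, 1.96, 0.25, 0.97, -2.61], None, [-0.82, 0.22, 2.04, 0.3, 0.72, -2.62], [-0.71, 0.3, 1.93, 0.26, 0.73, -2.48]]
3 20 [None, None, None, [-0.76, 0.28, 2.0, 0.41, 0.65, -2.65]]
3 25 [None, None, None, None]
0 0 [[-0.73, 0.17, 1.79, -0.0, 1.18, 0.83], [-0.73, 0.27, 1.93, -0.0, 0.94, 0.83], [-0.67, 0.32, 1.86, -0.0, 0.97, 0.88], [-0.59, 0.39, 1.73, -0.0, 1.02, 0.96]]
0 15 [[-0.9, 0.06, 1.96, 0.25, 0.97, 0.53], [-0.9, 0.18, 2.1, 0.32, 0.72, 0.43], [-0.82, 0.22, 2.04, 0.3, 0.72, 0.52], [-0.71, 0.3, 1.93, 0.26, 0.73, 0.66]]
0 20 [[-0.97, 0.04, 2.02, 0.37, 0.92, 0.39], [-0.97, 0.17, 2.16, 0.48, 0.67, 0.23], [-0.88, 0.21, 2.11, 0.45, 0.66, 0.33], [-0.76, 0.28, 2.0, 0.41, 0.65, 0.5]]
0 25 [[-1.04, 0.02, 2.07, 0.5, 0.89, 0.22], [-1.04, 0.16, 2.22, 0.66, 0.64, -0.0], [-0.95, 0.2, 2.17, 0.64, 0.62, 0.1], [-0.81, 0.27, 2.06, 0.59, 0.59, 0.28]]
```

```bash
cat >> h.py <<'E'
PO=(R.from_euler('z',S[2])*R.from_euler('y',-np.radians(25))*R.from_euler('xyz',[np.pi,0,0])).as_euler('xyz')
E
python3 - <<'E'
from h import *
q=np.array([-.066,.0923]);T=lambda x,z:W(S,[[x,q[1],z]])[0]
manip.grip(.55)
manip.move_pose(T(q[0]-.135,.25),PO)
manip.move_straight(T(q[0]-.085,.0570),speed=.12)
manip.hold(.3);o=manip.get_obs();print(o['position'],o['force'],o['width'],o['clock'])
h=manip.move_straight(T(q[0]-.034,.0570),speed=.05,contact_N=3);o=manip.get_obs();print(h,o['position'],o['force'],o['clock'])
c=snapshot('scene')
print([(x['confidence'],x['position'],onz(c,[x['position']],.065)[0]) for x in models.silhouettes(c,'dish')])
w=snapshot('wrist');cv2.imwrite('pics/p1.png',np.hstack([cv2.resize(w['image'],(400,300)),cv2.resize(c['image'][170:300,250:420],(400,300))]))
E
```

```text
[ 0.40032907 -0.26227349  0.05724595] [ 0.85144856  0.20910637 -0.46711545] 0.5541649170443468 10.8417
False [ 0.4510988  -0.26104405  0.05693669] [ 0.09371642 -0.0816095   0.6651229 ] 12.0083
[(0.66, [341.0, 235.6], array([ 0.49918639, -0.25627096,  0.065     ]))]
```

View pics/p1.png

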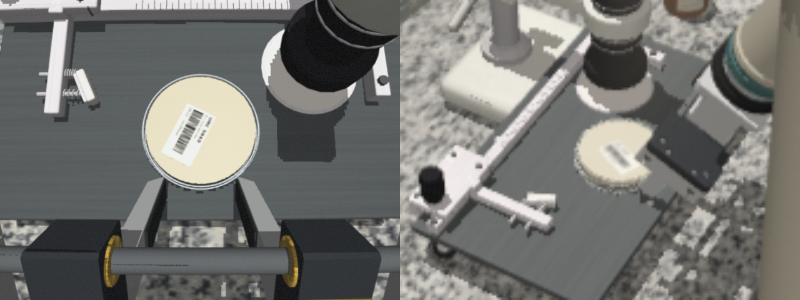

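The wrist view shows both fingers symmetric behind the dish (centre at about (200,130) in the half view), clear of the tube. I'll carry on to the fence.

Run:
```python
from h import *
T=lambda x,z=.057:W(S,[[x,.0923,z]])[0]
cs,sn=np.cos(S[2]),np.sin(S[2])
def sx(o): p=np.array(o['position'])[:2]-S[:2];return cs*p[0]+sn*p[1]
h=manip.move_straight(T(-.058),speed=.04,contact_N=3);o=manip.get_obs();print(h,sx(o),o['force'],o['clock'])
if not h:
    h=manip.move_straight(T(-.034),speed=.012,contact_N=2);o=manip.get_obs();print(h,sx(o),o['force'],o['clock'])
w=snapshot('wrist');c=snapshot('scene')
for d in models.silhouettes(w,'dish')[:1]:
    cc,r=cv2.minEnclosingCircle(np.argwhere(d['mask'])[:,::-1].astype(np.float32));print(d['confidence'],cc,onz(w,[cc],.065,o))
cv2.imwrite('pics/p2.png',np.hstack([cv2.resize(w['image'],(400,300)),cv2.resize(c['image'][170:300,250:420],(400,300))]))
```

```text
False -0.05816858065876442 [-0.33795447 -0.78119551 -0.07332568] 13.3583
True -0.04249633428697931 [-1.26766327  0.00455728  0.49262169] 14.6333
0.96 (321.7802429199219, 212.51881408691406) [[ 0.55131308 -0.26012623  0.065     ]]
```

View pics/p2.png

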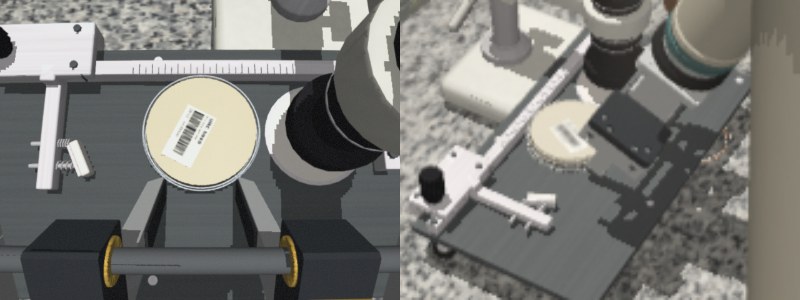

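The dish now lies against the fence: it touches the scale at about (200,75) in the half view, the stop was at the expected distance, and it is clear of the ring. I'll back off and check the arm can reach for the jaw push.

```bash
cat >> h.py <<'E'
def so(o):
    p=np.array(o['position'])[:2]-S[:2];c,s=np.cos(S[2]),np.sin(S[2]);return np.array([c*p[0]+s*p[1],-s*p[0]+c*p[1]])
KO=lambda t:(R.from_euler('z',S[2])*R.from_euler('y',-np.radians(t))*R.from_euler('xyz',[np.pi,0,np.pi/2])).as_euler('xyz')
E
python3 - <<'E'
from h import *
T=lambda x,y,z:W(S,[[x,y,z]])[0]
manip.move_straight(T(-.10,.0923,.058),speed=.06)
manip.move_straight(T(-.16,.0923,.25),speed=.25)
for t in (0,15,20,25):
    print(t,[None if (k:=manip.inverse_kinematics(T(.058,y,z),KO(t))) is None else np.round(k,2).tolist() for y,z in ((.30,.25),(.30,.087),(.12,.087))])
c=snapshot('scene');o=manip.get_obs();w=snapshot('wrist')
d=models.silhouettes(w,'dish')[0];cc,r=cv2.minEnclosingCircle(np.argwhere(d['mask'])[:,::-1].astype(np.float32));print('dish',onz(w,[cc],.065,o))
d=models.silhouettes(c,'dish')[0];cc,r=cv2.minEnclosingCircle(np.argwhere(d['mask'])[:,::-1].astype(np.float32));print('dish',cc,onz(c,[cc],.065))
for q in ('jaw_knob','jaw_pad'):
    d=models.silhouettes(c,q);print(q,[(x['confidence'],x['position']) for x in d])
print(so({'position':onz(c,[[263.4,244]],.112)[0]}),o['clock'])
E
```

```text
0 [[-0.2, 0.31, 1.35, 0.0, 1.48, -0.22], [-0.2, 0.41, 1.61, 0.0, 1.12, -0.22], [-0.47, 0.47, 1.51, 0.0, 1.17, -0.49]]
15 [[-0.24, 0.16, 1.59, 0.07, 1.15, -0.28], [-0.24, 0.29, 1.85, 0.1, 0.75, -0.32], [-0.55, 0.36, 1.74, 0.19, 0.83, -0.69]]
20 [[-0.26, 0.11, 1.67, 0.11, 1.03, -0.32], [-0.26, 0.26, 1.93, 0.16, 0.63, -0.39], [-0.59, 0.33, 1.81, 0.3, 0.73, -0.8]]
25 [[-0.28, 0.07, 1.75, 0.16, 0.91, -0.37], [-0.28, 0.23, 2.01, 0.26, 0.5, -0.5], [-0.62, 0.31, 1.89, 0.44, 0.63, -0.96]]
dish [[ 0.55019049 -0.26026044  0.065     ]]
dish (322.0, 228.0) [[ 0.54975204 -0.25404252  0.065     ]]
jaw_knob [(0.92, [275.0, 255.0])]
jaw_pad [(0.44, [306.9, 256.6])]
[0.06210956 0.24168837] 16.8917
```

Run:
```python
from h import *
T=lambda x,y,z:W(S,[[x,y,z]])[0]
pr=lambda h='':(lambda o:print(h,so(o).round(4),np.round(o['position'][2],4),np.round(o['force'],2),round(o['clock'],2)))(manip.get_obs())
manip.grip(0.0)
manip.move_pose(T(.058,.29,.25),KO(20))
print(manip.move_straight(T(.058,.283,.087),speed=.12,contact_N=6));manip.hold(.3);pr('down')
h=manip.move_straight(T(.058,.245,.087),speed=.02,contact_N=3);pr(('knob',h))
y=so(manip.get_obs())[1]
if h:
    h=manip.move_straight(T(.058,y-.02,.087),speed=.03,contact_N=14);pr(('push',h))
    c=snapshot('scene');w=snapshot('wrist')
    cv2.imwrite('pics/p3.png',np.hstack([cv2.resize(w['image'],(400,300)),cv2.resize(c['image'][170:300,240:410],(400,300))]))
```

```text
False
down [0.0582 0.283 ] 0.0874 [0.04 0.44 0.31] 20.98
('knob', True) [0.0576 0.2645] 0.0865 [0.49 0.09 0.09] 22.02
('push', False) [0.0571 0.2465] 0.0861 [ 1.77  5.64 -1.03] 22.85
```

View pics/p3.png

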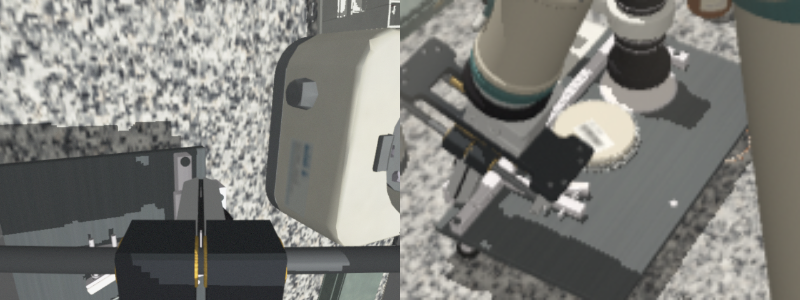

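The view shows the finger on the knob and the jaw moving with it. The dish still touches the fence and nothing is near the tube. I'll carry on, judging by force and detector numbers.

Run:
```python
from h import *
T=lambda x,y,z:W(S,[[x,y,z]])[0]
def pr(h=''):
    o=manip.get_obs();print(h,so(o).round(4),np.round(o['position'][2],4),np.round(o['force'],2),round(o['clock'],2))
def see():
    c=snapshot('scene')
    for q,z in (('dish',.065),('jaw_pad',.058)):
        for d in models.silhouettes(c,q)[:2]:
            m=np.argwhere(d['mask'])[:,::-1].astype(np.float32);cc,r=cv2.minEnclosingCircle(m)
            print(q,round(d['confidence'],2),np.round(cc),round(r,1),len(m),so({'position':onz(c,[cc],z)[0]}).round(4))
for y in (.205,.165,.140):
    h=manip.move_straight(T(.058,y,.087),speed=.035,contact_N=8);pr((y,h));see()
    if h: break
```

```text
(0.205, False) [0.0572 0.2075] 0.0862 [2.39 6.61 0.61] 24.23
dish 0.65 [328. 222.] 16.1 401 [-0.0046  0.0749]
jaw_pad 0.63 [324. 241.] 4.1 41 [-0.0232  0.1254]
(0.165, False) [0.0574 0.1677] 0.0862 [ 1.88  7.42 -0.15] 25.67
dish 0.49 [337. 212.] 15.3 238 [-0.0049  0.0333]
dish 0.49 [203. 332.] 18.4 884 [0.0602 0.4655]
jaw_pad 0.57 [332. 230.] 3.2 32 [-0.0214  0.084 ]
(0.14, False) [0.0575 0.1427] 0.0862 [ 2.55  6.77 -0.41] 26.68
dish 0.6 [346. 212.] 11.3 179 [-0.0227  0.0215]
dish 0.17 [242. 375.] 22.4 1358 [-0.0652  0.5029]
jaw_pad 0.58 [338. 223.] 4.6 41 [-0.0218  0.0591]
jaw_pad 0.18 [312. 224.] 29.6 414 [0.0292 0.0906]
```

Run:
```python
from h import *
T=lambda x,y,z:W(S,[[x,y,z]])[0]
def F():
    a=[]
    for _ in range(8): manip.hold(.02);o=manip.get_obs();a.append([so(o)[1],o['force'][1]-o['force'][0]*S[2]])
    return np.mean(a,0)
h=manip.move_straight(T(.058,.129,.087),speed=.02,contact_N=6);print(h,F())
y=.129;k=0
while not h and y>.1165 and k<25:
    y-=.0007;k+=1;manip.move_straight(T(.058,y,.087),speed=.01);a,f=F();print(round(y,4),a.round(5),f.round(2))
    if f>11.0: break
print(manip.get_obs()['clock'],manip.get_obs()['force'])
```

```text
False [0.13189235 6.45684084]
0.1283 0.13139 7.41
0.1276 0.13076 6.96
0.1269 0.13008 7.17
0.1262 0.12939 6.9
0.1255 0.1287 6.91
0.1248 0.12801 7.02
0.1241 0.12731 6.99
0.1234 0.1266 7.09
0.1227 0.12591 6.71
0.122 0.12548 7.66
0.1213 0.12523 8.86
0.1206 0.12498 9.58
0.1199 0.12472 10.64
0.1192 0.12449 11.54
33.0333 [ 3.14933876 11.421962    1.94477964]
```

Run:
```python
from h import *
T=lambda x,y,z:W(S,[[x,y,z]])[0]
def F():
    a=[]
    for _ in range(10): manip.hold(.02);o=manip.get_obs();a.append([so(o)[1],o['force'][1]-o['force'][0]*S[2]])
    return np.mean(a,0)
y=.1192
for _ in range(4):
    a,f=F();print(round(y,4),a.round(5),f.round(2))
    if f>12.3: break
    y-=.0004;manip.move_straight(T(.058,y,.087),speed=.01)
print(manip.get_obs()['clock'])
manip.move_straight(T(.058,.150,.087),speed=.05)
manip.move_straight(T(.02,.19,.25),speed=.2)
manip.move_pose(T(-.21,.19,.36),KO(0));manip.hold(.2)
o=manip.get_obs();print(o['force'],o['clock'])
w=snapshot('wrist');c=snapshot('scene');t=snapshot('top')
for n,s,ob in (('w',w,o),('c',c,None),('t',t,None)):
    for q,z in (('dish',.065),('jaw_pad',.058),('jaw_knob',.096)):
        for d in models.silhouettes(s,q)[:2]:
            m=np.argwhere(d['mask'])[:,::-1].astype(np.float32);cc,r=cv2.minEnclosingCircle(m)
            print(n,q,round(d['confidence'],2),np.round(cc),round(r,1),len(m),so({'position':onz(s,[cc],z,ob)[0]}).round(4))
# plate-coloured pixels, back-projected at plate top, in scope frame
hsv=cv2.cvtColor(c['image'],cv2.COLOR_BGR2HSV);yy,xx=np.mgrid[190:260,280:400]
P=onz(c,np.c_[xx.ravel(),yy.ravel()],.065);m=cv2.inRange(hsv[190:260,280:400],(12,25,140),(35,110,255)).ravel()>0
Q=np.array([so({'position':p}) for p in P[m]]);print(m.sum(),Q.min(0),Q.max(0),np.percentile(Q,[2,98],axis=0))
```

```text
0.1192 0.12449 11.71
0.1188 0.1244 12.22
0.1184 0.12428 12.82
34.0333
[-0.29977288 -0.57923936  0.28108277] 37.0083
w dish 0.78 [484. 345.] 34.4 1217 [-0.0001  0.0031]
w dish 0.22 [514. 289.] 60.8 3862 [0.0289 0.0792]
w jaw_pad 0.77 [474. 302.] 21.5 411 [-0.0162  0.0584]
w jaw_pad 0.37 [548. 401.] 100.5 9081 [ 0.1012 -0.087 ]
w jaw_knob 0.91 [515. 290.] 60.9 3696 [0.0148 0.0896]
w jaw_knob 0.54 [504. 304.] 205.0 51328 [0.0035 0.0722]
c dish 0.71 [341. 206.] 18.2 414 [-0.0028  0.009 ]
c jaw_pad 0.52 [241. 375.] 21.8 1329 [-0.0609  0.5013]
c jaw_knob 0.77 [316. 218.] 28.5 812 [0.01  0.103]
t dish 0.66 [367. 229.] 17.2 265 [-0.0035  0.0025]
t jaw_pad 0.43 [349. 236.] 5.4 51 [-0.0203  0.0495]
t jaw_knob 0.61 [338. 220.] 26.5 808 [0.0163 0.0787]
t jaw_knob 0.24 [347. 209.] 85.7 11446 [0.0454 0.0544]
262 [-0.14348846 -0.03493918] [0.04239692 0.06260453] [[-0.14074183 -0.02642054]
 [ 0.03966583  0.05246351]]
```

```bash
python3 -c "
from h import *
print(manip.hand_in())"
```

```text
the job is handed in; nothing more can be done
None
```

The job is handed in at about 37 s on the clock: the plate was pushed back to the fence, then carried by the jaw to within a few mm of the seat. The pad holds it with about 5.8 N, pressed in a little over 1 mm, and the arm is clear. My last view was early in the jaw push, so the corner fit rests on detector and force readings.

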